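Knock out the stay, catch the photometer cover on the fingers and lower it shut

TASK

The photometer's cover is propped open on a thin upright stay rod at its front. With the shut fingers held just under the cover's front lip, knock the stay over to the left (as you face the instrument) so that the cover comes down onto the outside of the fingers, then lower it gently until it is fully shut and take the fingers away. Do not grip or lift the cover or the stay, do not let the cover drop, leave the stay folded down, and leave the things standing around alone.

Things in the scene. Friction and masses are not known exactly. Their poses are not given: they have to be found in the camera images.
- photometer: Bench photometer, fixed to the bench: off-white box 170 mm deep (its x) by 180 mm wide (its y) by 93 mm high with an open sample deck on top. Origin under its centre at bench height; its x axis points to the rear (away from the robot at yaw 0), y to its left as the robot sees it, z up; it may be yawed up to 0.3 rad. Front face at x = -85 mm.
- cover (a joint): Angle of the cover in rad: 0 = fully shut (level, lying on the housing), grows as it opens; it starts at 0.45, resting on the stay. The hinge is free with a little viscous drag: without support the cover falls shut at about 1.5 to 2 rad/s. It weighs about 0.25 kg (about 1.2 N to hold at the lip).
- cover_hinge (a point): Middle of the cover's hinge line, at the rear top edge of the photometer: 85 mm behind its centre, 93 mm above the bench. The hinge line runs along the photometer's y.
- cover_lip (a point): Middle of the lower front edge of the cover, which moves with it. The cover is a grey plate 180 mm wide, 7 mm thick, 210 mm from hinge line to this edge; its underside lies in the plane of the hinge line. Shut, the lip stands 40 mm out in front of the housing, 93 mm above the bench, with nothing but the stay and its clamp below it; fingers tilted 45 degrees forward-down can lie under it all the way to shut.
- stay (a joint): Angle of the stay rod in rad: 0 = upright, bearing the cover (it then leans 0.06 rad inward, to the photometer's -y, against a stop); it grows as the rod swings in the photometer's y-z plane toward +y; past about 0.06 it is over dead centre and, once the cover no longer bears on it, falls by itself to 1.45, lying out to the left. A side push of under 3 N moves it; low friction.
- stay_tip (a point): Centre of the round end (10 mm diameter) at the top of the stay, touching the cover's underside at the start, about 172 mm above the bench, 92 mm in front of the photometer's centre (7 mm in front of its front face); its place across the front (y) varies by 60 mm. The rod is 7 mm thick and 117 mm long from its pivot to this point; the pivot is on the front of the photometer, 56 mm above the bench, and stays put.
- reagent_2: Loose small white bottle with a screw cap, 42 mm diameter, 68 mm high, standing right of the photometer. Origin under its centre. Leave alone.
- petri_stack: Loose stack of petri dishes, 62 mm diameter, 62 mm high, right of the photometer. Origin under its centre. Leave alone.
- marker_red: Loose marker pen, 126 mm long, 14 mm high, lying left of the photometer. Origin under its centre. Leave alone.

How it is judged (in metres and radians):
On the way, in this order (a step that is already met when the one before it is completed fails the run):
1. the stay is knocked out and the cover lies on the fingers, still well open (value of joint stay above 0.6 rad and value of joint cover above 0.2 rad and contact force between the fingers and cover above 0.2 N), for 0.2 s.
2. the cover is fully shut (value of joint cover below 0.02 rad), for 0.2 s.
At the end, for the whole second after the job is handed in: The cover is shut (within 0.02 rad), the stay lies folded out to the left (over 1.2 rad), and the bottle, the dishes and the marker are within 15 mm of where they stood (value of joint cover below 0.02 rad and value of joint stay above 1.2 rad and distance of each of reagent_2, petri_stack, marker_red from where it was at the start of the episode below 0.015 m); the robot touches nothing.
It fails at once if the cover drops or is slammed: it falls faster than 0.8 rad/s in the last 0.3 rad (value of joint cover below 0.3 rad and velocity of joint cover below -0.8 rad/s).
It fails at once if the cover is lifted (more than 0.1 rad above its propped angle) (value of joint cover above 0.55 rad).
It fails at once if the cover is gripped or forced (over 15 N) (contact force between the fingers and cover above 15 N).
It fails at once if the stay is gripped or forced (over 15 N) (contact force between the fingers and stay above 15 N).
It fails at once if the bottle, the dish stack or the marker is disturbed (moved over 15 mm) (distance of any of reagent_2, petri_stack, marker_red from where it was at the start of the episode above 0.015 m).
It also fails if it takes over 45 s, if anything falls off the work surface, if the arm or the gripper's body presses on something with over 40 N, if the wrist force passes 120 N, or if a joint passes its speed limit or range.

ROBOT

A 6-joint arm with a two-finger parallel gripper is mounted at the origin on a cart in front of the work surface, level with it; the furniture and walls round the work are solid. World frame = base frame: x ahead of the robot, y to its left, z up, the work surface at z = 0. Lengths are in mm, angles in rad, forces in N, time in s.
With the tool pointing down it reaches from about 300 to 775 mm from the base axis. Payload 14.6 kg.
Tool frame: the origin (TCP) lies at the very end of the fingers, on their centre line; the grasp point (between the pads) lies 19 mm behind it; z points along the fingers, y is the line along which they close (so a half turn about z gives the same grasp; the last joint's range is limited). The gripper opens to 94 mm and grips with 3 to 60 N. Pads are 16 mm wide; open, the fingers measure 119 mm over their backs; the gripper's body (75 mm by 177 mm) begins 78 mm behind the grasp point.
Start: joints at [-1.212, 0.3, 1.521, -0, 1.321, -0.067], TCP at [227.169, -500.883, 205.446] pointing down, gripper open.
Joint ranges: [-3.03, 3.03], [-0.79, 2.21], [0.23, 2.52], [-1.04, 4.18], [0, 3.07], [-2.55, 2.55]. Speed limits (rad/s): [2.22, 2.22, 2.57, 3.14, 3.14, 3.14].

INTERFACE

Orientations are given as [roll, pitch, yaw] about the fixed x, y, z axes, in that order (R = Rz(yaw) Ry(pitch) Rx(roll)).
In Python, from cell import manip, eyes, ticket gives the robot as it stands. The module is installed in compiled form; this text tells all that it offers.
- The arm moves only by the tool arm_command, never from a script. Its argument "plan" is a list of rows, each a list of 5 numbers: the opening, from -1 (shut) to 1 (fully open), then the shift along the tool's x, y, z in m, then the turn about the tool's z in rad. In form: [[jaw, dx, dy, dz, roll], ...]. A call has 1 to 20 rows; each row shifts and turns the commanded pose from where the row before left it, along the tool's axes as they then stand; what a row does not reach is not made up. A row lasts 1/8 s, in which the tool goes at most 62.5 mm and 10.7 degrees, less where a joint would pass 70% of its speed; a pose out of reach is approached as far as the arm can. A call is refused whole if a number of a shift passes 0.0625 or a number of a turn 0.188, either way. A call with a gripper value outside its range is refused whole. The fingers move at their own pace and stop on an object; "newtons" is the grip in N (left out, the last holds). Time passes only in rows, so rows that do not move let the fingers close. It gives the time, the measured TCP pose, the force, the opening and the grip force at its end, in the units of the state.
- manip.read_state(): the state, without advancing time (a new reading comes with each control period).
- eyes.camera(name): name is "scene" or "side" or "wrist"; returns a dict with "img" (384x512x3 uint8, blue, green, red), "z_map" (384x512 float32, mm along the optical axis (not along the pixel's ray), 0 where there is no reading), "fx", "fy", "cx", "cy" (pixels), "eye" and "orientation" of the camera in the world. Camera axes: x right, y down, z forward; pixel columns grow to the right and rows downward; lengths in mm; the calibration is good to about 2 mm. A picture is of the moment at which its call begins.
- ticket.sign_off(): hands the job in; it is judged then, once.
The state is a dict: "clock": time; "joints": joint angles; "qd": joint speeds; "effort": joint torques, N m; "eef_pos": TCP position; "eef_rot": TCP orientation; "wrist_force": force on the tool from outside, world axes, zero at the start; "moment": the same for the moment, N m; "finger_gap": finger opening in mm; "finger_force": force on a finger pad.
Only numpy, scipy, OpenCV 4.12 (cv2) and the standard library are available. Lean on these libraries where they do the work, as an engineer would, in place of code of your own. Each camera call takes 0.05 s, during which the arm holds its last target. There are 200 camera calls.

## Working session

There is one attempt and no reset: what is moved stays moved. The work goes in short steps, Python scripts to look and compute and a tool call to move; the robot and the scene stay as the last step left them, time stands still between calls to the robot, and variables do not carry over. Pictures are saved under pics/ and viewed, at most 10 in all, crops included, and the job is handed in when it is done.

Besides the shell and the picture viewer there is one more tool, called by a JSON object that holds its "api" and its "payload". arm_command: Moves the arm, as the interface text tells. Its arguments: {"type":"object","properties":{"plan":{"type":"array"},"newtons":{"type":"number"}},"required":["plan"]}

```bash
mkdir -p pics; cat > h.py <<'E'
import numpy as np, cv2
from scipy.spatial.transform import Rotation as Ro
from cell import manip, eyes, ticket
def cam(n):
    c=eyes.camera(n); return c
def axes(c):
    o=np.array(c["orientation"],float)
    if o.shape==(3,3): return o
    if o.size==4: return Ro.from_quat(o).as_matrix()
    return Ro.from_euler('xyz',o).as_matrix()
def cloud(c):
    z=c["z_map"]; v,u=np.mgrid[:z.shape[0],:z.shape[1]]
    p=np.stack([(u-c["cx"])/c["fx"]*z,(v-c["cy"])/c["fy"]*z,z],-1)
    return p@axes(c).T+np.array(c["eye"])
E
python3 - <<'E'
from h import *
print(manip.read_state())
for n in ("scene","side"):
    c=cam(n); cv2.imwrite(f"pics/{n}0.png",c["img"]); np.savez(f"{n}0.npz",img=c["img"],P=cloud(c),z=c["z_map"])
    print(n,c["eye"],c["orientation"],c["fx"],c["cx"],c["cy"])
E
```

```text
{'clock': 0.0, 'joints': array([-1.21159876e+00,  3.00514956e-01,  1.52162789e+00,  2.76994943e-06,
        1.32072713e+00, -6.65918976e-02]), 'qd': array([ 0.00045988, -0.00115637,  0.00242981, -0.00123383, -0.00080239,
        0.00050877]), 'effort': array([ 9.02456650e-04, -5.31800187e+01, -3.52731121e+01,  7.08153960e-02,
        2.45103403e-02, -1.09501605e-04]), 'eef_pos': array([ 227.07152069, -500.61829134,  204.84248952]), 'eef_rot': array([-3.14031835e+00, -8.76730863e-05,  4.25788724e-01]), 'wrist_force': array([ 0.03935049,  0.68002638, -0.19321287]), 'moment': array([0.00254524, 0.02065752, 0.00696338]), 'finger_force': 0.0, 'finger_gap': 94.3823756366038}
scene [ 310.71377676 -632.85772231  557.73586318] [-2.0688162  -0.01327277 -0.49719469] 451.1079400348646 254.9407129709731 190.30154658814376
side [668.91421399 785.05997509 751.78308303] [-2.29631865e+00  1.12489355e-03 -3.09078068e+00] 393.06413132422324 250.32654475574373 192.3753135796116
```

View pics/scene0.png

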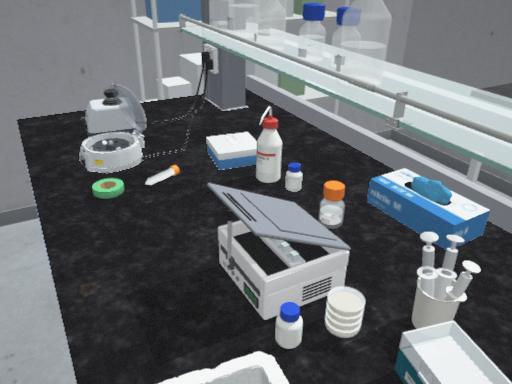

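View pics/side0.png

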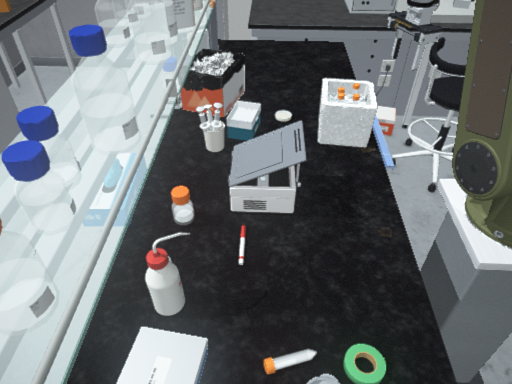

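The scene view shows the photometer around (280,255), with the stay at about (229,245) at the front left. The bottle is at (289,325), the dishes at (344,312), and the side view has the marker at (242,245). I'll fit the cover plane and the stay from depth.

```bash
python3 - <<'E'
from h import *
A={n:np.load(n+"0.npz") for n in("scene","side")}
for n,pts in (("scene",[(280,215),(212,188),(342,243),(229,240),(227,262),(229,225),(289,325),(344,312),(310,262),(160,178)]),("side",[(265,155),(232,180),(302,125),(300,152),(262,205),(242,245),(265,182)])):
    for u,v in pts: print(n,u,v,A[n]["P"][v,u].round(),A[n]["img"][v,u])
# cover edge contour: top plate points by plane fit
allp=[]
for n in A:
    P=A[n]["P"];
    g=A[n]["img"].astype(int); 
    m=(P[...,2]>85)&(P[...,2]<230)&(A[n]["z"]>0)
    seed=(215,280) if n=="scene" else (155,265)
    near=np.linalg.norm(P[...,:2]-P[seed][:2],axis=-1)<260
    m&=near
    # plane through neighbourhood of the seed
    s=P[seed[0]-6:seed[0]+7,seed[1]-6:seed[1]+7].reshape(-1,3)
    for k in range(4):
        c=s.mean(0); nn=np.linalg.svd(s-c,full_matrices=False)[2][2]; nn*=np.sign(nn[2])
        mm=m&(abs((P-c)@nn)<(3.5 if k<3 else 3))
        lab=cv2.connectedComponents(mm.astype(np.uint8),connectivity=4)[1]; mm=lab==lab[seed]
        s=P[mm]
    print(n,"n",nn,"c",c,"tilt",np.arccos(nn[2]),"yaw",np.arctan2(-nn[1],-nn[0]),mm.sum())
    yaw=np.arctan2(-nn[1],-nn[0])  # opening: front up -> normal leans to rear
    allp.append(s)
    im=A[n]["img"].copy(); im[mm]=(0,0,255)
    cv2.imwrite(f"pics/{n}_m.png",im)
    h=s@nn; 
    r=cv2.minAreaRect(s[:,:2].astype(np.float32)); print(r, cv2.boxPoints(r).round(1))
    q=s[:,:2]
E
```

```text
scene 280 215 [669. -74. 150.] [184 172 164]
scene 212 188 [576.   1. 189.] [142 135 130]
scene 342 243 [ 757. -141.  105.] [184 173 166]
scene 229 240 [584. -48. 109.] [135 131 128]
scene 227 262 [582. -43.  59.] [157 151 149]
scene 229 225 [584. -49. 140.] [134 129 127]
scene 289 325 [ 604. -215.   49.] [196 199 194]
scene 344 312 [ 689. -240.   59.] [182 189 188]
scene 310 262 [ 686. -148.   94.] [216 214 213]
scene 160 178 [604. 419.  13.] [235 234 231]
side 265 155 [674. -46. 146.] [178 167 158]
side 232 180 [756.  12. 106.] [174 164 154]
side 302 125 [ 578. -125.  190.] [136 129 121]
side 300 152 [588.  -6. 187.] [181 171 159]
side 262 205 [677.  27.  35.] [98 96 94]
side 242 245 [723. 148.  11.] [252 252 249]
side 265 182 [671. -20.  76.] [167 164 156]
scene n [ 0.42160587 -0.00414661  0.9067697 ] c [655.42922602 -82.28717381 154.83275035] tilt 0.43523803906199976 yaw 3.13175770631097 3509
((668.3060913085938, -66.97976684570312), (189.799072265625, 179.3809814453125), 0.7882033586502075) [[ 572.2   21.4]
 [ 574.6 -158. ]
 [ 764.4 -155.4]
 [ 762.    24. ]]
side n [0.42444739 0.00629725 0.90543071] c [666.21951081 -52.87330003 148.84328326] tilt 0.43840306913628196 yaw -3.1267573830616673 2672
((671.3019409179688, -61.62261199951172), (191.55812072753906, 179.94830322265625), 0.6881362199783325) [[ 574.4   27.2]
 [ 576.6 -152.7]
 [ 768.2 -150.4]
 [ 766.    29.5]]
```

```bash
python3 - <<'E'
from h import *
A={n:np.load(n+"0.npz") for n in("scene","side")}
P=np.concatenate([A[n]["P"][A[n]["z"]>0] for n in A])
H=np.zeros((10,12))
for i,x in enumerate(range(200,1200,100)):
    for j,y in enumerate(range(-700,500,100)):
        s=P[(P[:,0]>=x)&(P[:,0]<x+100)&(P[:,1]>=y)&(P[:,1]<y+100)&(P[:,2]<1000)]
        H[i,j]=s[:,2].max() if len(s) else -1
print(H.round())
# stay: scene points in front of the face under the cover
S=A["scene"]["P"]; m=(S[...,0]>570)&(S[...,0]<591)&(S[...,1]>-110)&(S[...,1]<0)&(S[...,2]>65)&(S[...,2]<165)
for a in range(65,165,10):
    k=m&(S[...,2]>=a)&(S[...,2]<a+10); print(a,k.sum(),np.median(S[k],0).round(1),S[k].min(0).round(),S[k].max(0).round())
# box sides
for lo,hi in((20,80),):
    k=(S[...,2]>lo)&(S[...,2]<hi)&(S[...,0]>570)&(S[...,0]<780)&(S[...,1]>-175)&(S[...,1]<40); q=S[k]
    print("box scene min",q.min(0),np.percentile(q,[2,98],axis=0).round(1))
E
```

```text
[[-108.  401.  412.   -2.   -1.    1.  539.  542.  368.    1.    1.    1.]
 [  -1.   -1.  163.  163.  151.    5.    4.    4.    4.    5.    5.    4.]
 [   4.    3.  162.  164.  128.    4.    5.    5.    4.    5.   22.   23.]
 [   4.   14.   16.  152.   70.  192.  192.  191.    4.    4.    5.   25.]
 [   4.   16.   75.    4.   70.  181.  181.  180.    5.    5.    4.   30.]
 [ 161.  156.   80.   80.   65.  136.  136.  135.   16.   11.    5.   56.]
 [ 333.  335.  334.  334.  334.  335.  338.  336.  334.  334.  334.  335.]
 [ 333.  391.  419.  447.  456.  334.  338.  518.  520.  334.  434.  446.]
 [  -1.   19.  384.  373.  455.  292.  292.  456.  519.  433.  434.  415.]
 [  -1.  384.  417.  422.  292.  292.  292.  292.  292.  292.  292.  292.]]
65 41 [585.2 -44.7  68.6] [582. -52.  65.] [591.  -2.  75.]
75 18 [584.1 -44.7  80.6] [581. -47.  75.] [591. -12.  85.]
85 17 [584.2 -44.7  91.2] [581. -47.  86.] [587. -42.  95.]
95 17 [583.4 -46.3 101. ] [581. -48.  95.] [587. -42. 105.]
105 19 [583.2 -45.7 109.9] [581. -49. 105.] [587. -43. 115.]
115 19 [583.7 -46.4 120.1] [582. -49. 116.] [587. -44. 125.]
125 18 [583.4 -47.4 130.2] [582. -49. 126.] [586. -45. 135.]
135 20 [583.3 -47.7 139.9] [581. -51. 135.] [587. -44. 145.]
145 20 [583.1 -49.9 151.4] [581. -52. 146.] [587. -44. 155.]
155 24 [583.2 -50.5 160. ] [580. -53. 156.] [587. -47. 164.]
box scene min [ 574.72984821 -158.08499605   20.02431874] [[ 586.7 -156.7   22.8]
 [ 751.5   11.9   78.9]]
```

{"api": "arm_command", "payload": {"plan": [[-1,0,0,-0.05,0],[-1,0,0,-0.05,0],[-1,0,0,-0.05,0],[-1,0,0,0,-0.18],[-1,0,0,0,0]]}}

```text
clock: 0.72
eef_pos: [227.1, -500.8, 355.1]
eef_rot: [-3.141, -0.0, 0.605]
wrist_force: [-0.4, 0.1, -0.0]
finger_gap: 47.4
finger_force: 0.0
```

{"api": "arm_command", "payload": {"plan": [[-1,0,0,0,0.15],[-1,0,0,0,0.15],[-1,0,0,0,0.15],[-1,0,0,0,0.155],[-1,0.03,-0.055,0,0],[-1,0.03,-0.055,0,0],[-1,0.03,-0.055,0,0],[-1,0.03,-0.055,0,0],[-1,0.03,-0.055,0,0],[-1,0.03,-0.055,0,0],[-1,0,-0.055,0,0],[-1,0,-0.05,0,0],[-1,0,0,0,0]]}}

```text
clock: 2.35
eef_pos: [406.2, -64.2, 355.0]
eef_rot: [-3.141, 0.001, 0.001]
wrist_force: [-0.2, -0.9, -0.4]
finger_gap: 0.4
finger_force: 0.0
```

```bash
python3 -c "
from h import *
s=manip.read_state(); print(s['joints'].round(3),s['eef_pos'],s['eef_rot'],s['clock'])"
```

```text
[-0.246 -0.093  1.612  0.     1.623  1.324] [406.16218097 -64.15625617 355.04150912] [-3.14119745e+00  6.12631567e-04  5.29644120e-04] 2.35
```

{"api": "arm_command", "payload": {"plan": [[-1,0,0,-0.06,0],[-1,0,0,-0.06,0],[-1,0,0,-0.06,0],[-1,0,0,-0.06,0],[-1,0,0,-0.06,0],[-1,0,0,-0.06,0]]}}

```text
clock: 3.1
eef_pos: [409.5, -68.2, 682.2]
eef_rot: [3.141, -0.001, -0.004]
wrist_force: [0.9, 0.8, -0.2]
finger_gap: 0.3
finger_force: 0.0
```

```bash
python3 -c "
from h import *
s=manip.read_state(); print(s['joints'].round(3),s['eef_pos'],s['eef_rot'],s['clock'])"
```

```text
[-0.253  0.229  0.463 -0.     2.449  1.321] [409.52543086 -68.24977915 682.15157774] [ 3.14131479e+00 -7.41966019e-04 -3.92466793e-03] 3.1
```

{"api": "arm_command", "payload": {"plan": [[-1,0,0,-0.06,0],[-1,0,0,-0.06,0],[-1,0,0,-0.06,0],[-1,0,0,-0.06,0]]}}

```text
clock: 3.6
eef_pos: [329.2, -54.1, 753.7]
eef_rot: [3.131, -0.062, 0.0]
wrist_force: [0.3, 0.1, 0.2]
finger_gap: 0.2
finger_force: 0.0
```

```bash
python3 -c "
from h import *
s=manip.read_state(); print(s['joints'].round(3),s['eef_pos'],s['eef_rot'],s['clock'])"
```

```text
[-0.278  0.205  0.235  0.014  2.638  1.305] [329.19900238 -54.09968638 753.69942654] [ 3.13065596e+00 -6.23951339e-02  1.95609539e-04] 3.6
```

{"api": "arm_command", "payload": {"plan": [[-1,0.06,0,-0.05,0],[-1,0.06,0,-0.05,0],[-1,0.06,0,-0.05,0],[-1,0.06,0,-0.05,0]]}}

```text
clock: 4.1
eef_pos: [417.6, -41.3, 727.0]
eef_rot: [3.122, -0.14, 0.002]
wrist_force: [-0.7, 0.3, 0.1]
finger_gap: 0.1
finger_force: 0.0
```

```bash
python3 -c "
from h import *
s=manip.read_state(); print(s['joints'].round(3),s['eef_pos'],s['eef_rot'],s['clock'])"
```

```text
[-0.191  0.288  0.236  0.012  2.476  1.389] [417.55048476 -41.30486254 727.00327863] [ 3.12171258e+00 -1.39923580e-01  1.91503193e-03] 4.1
```

{"api": "arm_command", "payload": {"plan": [[-1,0.06,0,-0.06,0],[-1,0.06,0,-0.06,0],[-1,0.06,0,-0.06,0],[-1,0.06,0,-0.06,0],[-1,0.06,0,-0.06,0],[-1,0.06,0,-0.06,0]]}}

```text
clock: 4.85
eef_pos: [471.5, -24.5, 729.9]
eef_rot: [3.109, -0.293, 0.006]
wrist_force: [1.1, -0.2, -0.6]
finger_gap: 0.5
finger_force: 0.0
```

```bash
python3 -c "
from h import *
s=manip.read_state(); print(s['joints'].round(3),s['eef_pos'],s['eef_rot'],s['clock'])"
```

```text
[-0.134  0.304  0.236  0.011  2.308  1.444] [471.46148549 -24.52338132 729.86976646] [ 3.10902208 -0.29270011  0.00643912] 4.85
```

{"api": "arm_command", "payload": {"plan": [[-1,0.06,0.004,-0.05,0],[-1,0.06,0.004,-0.05,0],[-1,0.06,0.004,-0.05,0],[-1,0.06,0.004,-0.05,0],[-1,0.06,0.004,-0.04,0],[-1,0.06,0.004,-0.04,0],[-1,0.06,0.004,-0.04,0],[-1,0.06,0.004,-0.04,0]]}}

```text
clock: 5.85
eef_pos: [525.0, -28.2, 760.4]
eef_rot: [3.088, -0.538, 0.018]
wrist_force: [1.3, -0.1, -0.2]
finger_gap: 0.6
finger_force: 0.0
```

```bash
python3 -c "
from h import *
s=manip.read_state(); print(s['joints'].round(3),s['eef_pos'],s['eef_rot'],s['clock'])"
```

```text
[-0.137  0.295  0.236  0.03   2.071  1.452] [524.99910816 -28.2194622  760.43385066] [ 3.08808481 -0.53827176  0.01796254] 5.85
```

{"api": "arm_command", "payload": {"plan": [[-1,0.06,0.006,-0.035,0],[-1,0.06,0.006,-0.035,0],[-1,0.06,0.006,-0.035,0],[-1,0.06,0.006,-0.035,0],[-1,0.06,0.006,-0.03,0],[-1,0.06,0.006,-0.03,0],[-1,0.06,0.006,-0.03,0],[-1,0.06,0.006,-0.03,0]]}}

```text
clock: 6.85
eef_pos: [544.0, -40.2, 825.4]
eef_rot: [3.051, -0.813, 0.043]
wrist_force: [0.9, 0.1, 0.5]
finger_gap: 0.7
finger_force: 0.0
```

```bash
python3 -c "
from h import *
s=manip.read_state(); print(s['joints'].round(3),s['eef_pos'],s['eef_rot'],s['clock']);print(Ro.from_euler('xyz',s['eef_rot']).as_matrix().round(4))"
```

```text
[-0.175  0.245  0.236  0.071  1.845  1.44 ] [544.03920632 -40.20485817 825.35212894] [ 3.05129486 -0.81334142  0.04317055] 6.85
[[ 0.6864 -0.0225  0.7268]
 [ 0.0297 -0.9978 -0.0589]
 [ 0.7266  0.062  -0.6843]]
```

{"api": "arm_command", "payload": {"plan": [[-1,-0.033,0.0005,0.0283,0],[-1,-0.033,0.0005,0.0283,0],[-1,-0.033,0.0005,0.0283,0],[-1,-0.033,0.0005,0.0283,0],[-1,-0.033,0.0005,0.0283,0],[-1,-0.033,0.0005,0.0283,0],[-1,-0.033,0.0005,0.0283,0],[-1,-0.033,0.0005,0.0283,0],[-1,-0.033,0.0005,0.0283,0],[-1,-0.033,0.0005,0.0283,0],[-1,-0.033,0.0005,0.0283,0],[-1,0,0,0,0]]}}

```text
clock: 8.35
eef_pos: [522.6, -73.2, 374.6]
eef_rot: [3.053, -0.808, 0.042]
wrist_force: [0.7, -0.8, 1.2]
finger_gap: 0.4
finger_force: 0.0
```

```bash
cat > st.py <<'E'
from h import *
import sys
s=manip.read_state(); R=Ro.from_euler('xyz',s['eef_rot']).as_matrix()
print(s['clock'],s['joints'].round(3),s['eef_pos'].round(1),s['eef_rot'].round(3),s['wrist_force'].round(2))
if len(sys.argv)>1: print("tool delta",((np.array(eval(sys.argv[1]))-s['eef_pos'])@R).round(1)); print(R.round(3).tolist())
E
python3 st.py "[515.3,-84,219.4]"
```

```text
8.35 [-0.285 -0.273  1.906  0.225  0.72   1.174] [522.6 -73.2 374.6] [ 3.053 -0.808  0.042] [ 0.73 -0.78  1.19]
tool delta [-117.6    1.5  102.2]
[[0.69, -0.022, 0.723], [0.029, -0.998, -0.058], [0.723, 0.061, -0.688]]
```

{"api": "arm_command", "payload": {"plan": [[-1,-0.0235,0,0.0204,0],[-1,-0.0235,0,0.0204,0],[-1,-0.0235,0,0.0204,0],[-1,-0.0235,0,0.0204,0],[-1,-0.0235,0.002,0.0204,0],[-1,0,0,0,0]]}}

```text
clock: 9.1
eef_pos: [516.9, -84.7, 222.1]
eef_rot: [3.053, -0.811, 0.043]
wrist_force: [-0.5, -0.3, 0.1]
finger_gap: 0.5
finger_force: 0.0
```

```bash
python3 st.py "[588,-90,151]"; python3 - <<'E'
from h import *
for n in ("scene","wrist"):
    c=cam(n); np.savez(f"{n}1.npz",img=c["img"],P=cloud(c),z=c["z_map"])
    i=c["img"] if n=="wrist" else cv2.resize(c["img"][120:340,120:400],None,fx=2,fy=2)
    cv2.imwrite(f"pics/{n}1.png",i)
E
```

```text
9.1 [-0.324 -0.137  2.163  0.523  0.361  0.823] [516.9 -84.7 222.1] [ 3.053 -0.811  0.043] [-0.52 -0.27  0.14]
tool delta [ -2.7  -0.6 100.7]
[[0.688, -0.022, 0.725], [0.03, -0.998, -0.058], [0.725, 0.061, -0.686]]
```

View pics/scene1.png

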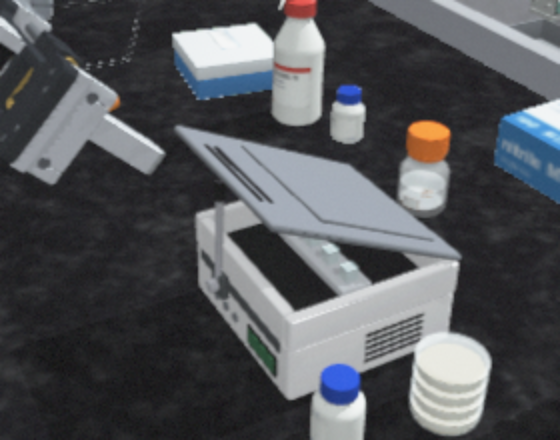

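View pics/wrist1.png

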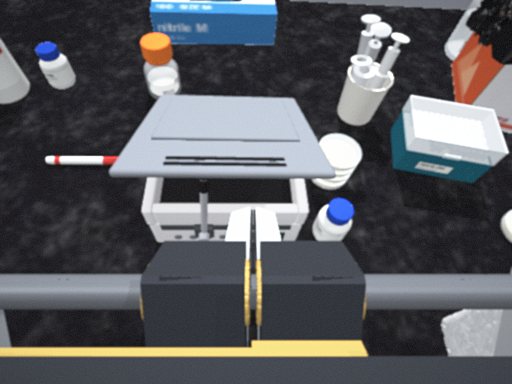

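The gripper stands clear in front of the lip. In the scene crop the fingertip is near (155,160), the lip at (185,130) and the stay at (219,250). In the wrist view the stay (204,210) is left of the fingers. The wrist is close to its singularity, so I'll fit the planar kinematics and check the lowered poses first.

```bash
cat > kin.py <<'E'
from h import *
from scipy.optimize import least_squares
D=[([-1.2116,.3005,1.5216,0,1.3207],[227.07,-500.62,204.84]),([-.246,-.093,1.612,0,1.623],[406.16,-64.16,355.04]),
([-.253,.229,.463,0,2.449],[409.5,-68.25,682.15]),([-.278,.205,.235,.014,2.638],[329.2,-54.1,753.7]),([-.191,.288,.236,.012,2.476],[417.55,-41.3,727.]),
([-.134,.304,.236,.011,2.308],[471.46,-24.52,729.87]),([-.137,.295,.236,.03,2.071],[525.,-28.2,760.43]),([-.175,.245,.236,.071,1.845],[544.04,-40.2,825.35]),
([-.285,-.273,1.906,.225,.72],[522.6,-73.2,374.6]),([-.324,-.137,2.163,.523,.361],[516.9,-84.7,222.1])]
rz=lambda a:Ro.from_euler('z',a); ry=lambda a:Ro.from_euler('y',a)
def fk(q,p):
    a,h,l2,l3,lt,e,off=p
    A=rz(q[0]); B=A*ry(q[1]); C=B*ry(q[2]); F=C*rz(q[3])*ry(q[4])
    return A.apply([a,off,h])+B.apply([0,0,l2])+C.apply([e,0,l3])+F.apply([0,0,lt]), F.apply([0,0,1])
s=least_squares(lambda p:np.concatenate([fk(q,p)[0]-x for q,x in D]),[0,100,400,400,300,0,37]); p=s.x
E
python3 - <<'E'
from kin import *
print(p.round(1),abs(s.fun).max())
z0=Ro.from_euler('xyz',[3.053,-.811,.043]).apply([0,0,1])
def ik(t,z,q0):
    f=lambda q:np.concatenate([fk(q,p)[0]-t,300*(fk(q,p)[1]-z)])
    return least_squares(f,q0,bounds=([-3.03,-.79,.23,-1.04,0],[3.03,2.21,2.52,4.18,3.07]))
for z in (z0,):
  q=D[-1][0]
  for t in ([516.9,-84.7,222],[545,-86,193],[570,-89,170],[588,-90,151],[588,-70,151],[588,-50,155],[588,-85,155],[583,-85,125],[575,-85,100],[566,-85,65],[540,-85,85]):
    r=ik(t,z,q); q=r.x; print(t,q.round(3),round(abs(r.fun).max(),2))
E
```

```text
[ -0.  221.6 423.8 447.6 270.6  41.   36.6] 0.273083609350806
[516.9, -84.7, 222] [-0.324 -0.137  2.163  0.524  0.361] 0.0
[545, -86, 193] [-0.302 -0.019  2.133  0.632  0.276] 0.0
[570, -89, 170] [-0.29   0.081  2.095  0.763  0.223] 0.0
[588, -90, 151] [-0.28   0.156  2.065  0.903  0.186] 0.0
[588, -70, 151] [-0.231  0.149  2.073  0.788  0.156] 0.0
[588, -50, 155] [-0.181  0.136  2.076  0.567  0.138] 0.0
[588, -85, 155] [-0.268  0.146  2.065  0.835  0.185] 0.0
[583, -85, 125] [-0.271  0.196  2.097  1.271  0.146] 0.0
[575, -85, 100] [-0.277  0.236  2.129  1.764  0.146] 0.0
[566, -85, 65] [-0.283  0.305  2.163  2.285  0.197] 0.0
[540, -85, 85] [-0.304  0.208  2.222  2.07   0.186] 0.0
```

{"api": "arm_command", "payload": {"plan": [[-1,-0.0027,0,0.012,0],[-1,0,0,0.0127,0],[-1,0,0,0.0127,0],[-1,0,0,0.0127,0],[-1,0,0,0.0127,0],[-1,0,0,0.0127,0],[-1,0,0,0.0127,0],[-1,0,0,0.0127,0],[-1,0,0,0,0]]}}

```text
clock: 10.32
eef_pos: [588.9, -90.4, 152.1]
eef_rot: [3.052, -0.813, 0.044]
wrist_force: [-0.4, -0.1, -0.3]
finger_gap: 0.4
finger_force: 0.0
```

```bash
python3 st.py "[588,-90,155]"; python3 - <<'E'
from h import *
c=cam("scene"); np.savez("scene2.npz",img=c["img"],P=cloud(c),z=c["z_map"])
cv2.imwrite("pics/scene2.png",cv2.resize(c["img"][150:300,160:360],None,fx=4,fy=4,interpolation=cv2.INTER_CUBIC))
E
```

```text
10.325 [-0.28   0.156  2.064  0.91   0.186  0.446] [588.9 -90.4 152.1] [ 3.052 -0.813  0.044] [-0.45 -0.14 -0.26]
tool delta [ 1.5 -0.2 -2.7]
[[0.686, -0.021, 0.727], [0.03, -0.998, -0.057], [0.727, 0.062, -0.684]]
```

View pics/scene2.png

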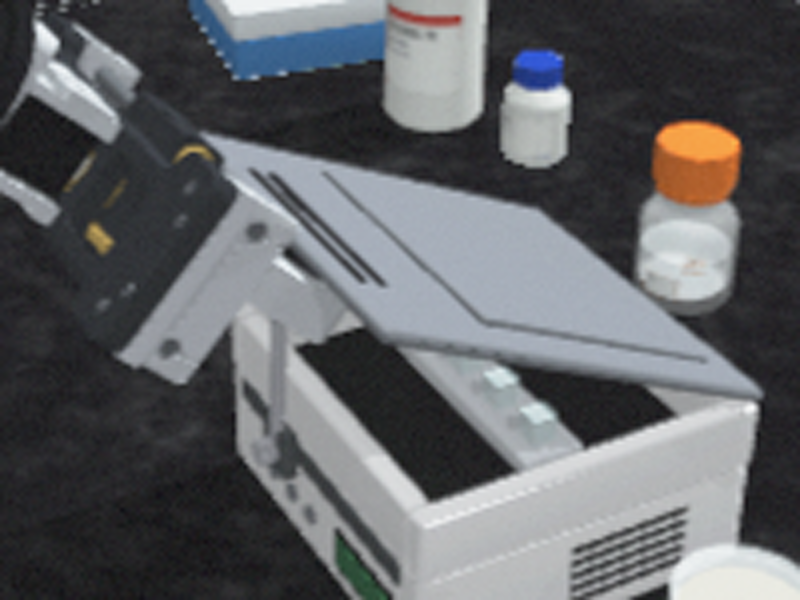

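The fingers lie under the lip at about (300,270) in the crop, to the right of the stay at (277,370) and clear of it. Next I raise them slightly and knock the stay left.

{"api": "arm_command", "payload": {"plan": [[-1,0.0014,0,-0.0014,0],[-1,0.0001,-0.0025,-0.0001,0],[-1,0.0001,-0.0025,-0.0001,0],[-1,0.0001,-0.0025,-0.0002,0],[-1,0.0001,-0.0025,-0.0001,0],[-1,0.0001,-0.0025,-0.0001,0],[-1,0.0001,-0.0025,-0.0002,0],[-1,0.0001,-0.0025,-0.0001,0],[-1,0.0001,-0.0025,-0.0001,0],[-1,0.0001,-0.0025,-0.0002,0],[-1,0.0001,-0.0025,-0.0001,0],[-1,0.0001,-0.0025,-0.0001,0],[-1,0.0001,-0.0025,-0.0002,0],[-1,0.0001,-0.0025,-0.0001,0],[-1,0.0001,-0.0025,-0.0001,0],[-1,0.0001,-0.0025,-0.0002,0],[-1,0.0001,-0.0025,-0.0001,0]]}}

```text
clock: 12.5
eef_pos: [588.0, -50.2, 152.5]
eef_rot: [3.052, -0.811, 0.044]
wrist_force: [-0.2, -0.7, 0.6]
finger_gap: 0.5
finger_force: 0.5
```

```bash
python3 st.py "[588,-50,155]"; python3 - <<'E'
from h import *
c=cam("scene"); np.savez("scene3.npz",img=c["img"],P=cloud(c),z=c["z_map"])
cv2.imwrite("pics/scene3.png",cv2.resize(c["img"][150:300,160:360],None,fx=4,fy=4,interpolation=cv2.INTER_CUBIC))
P=cloud(c); print(P[215,280],P[225,310])
E
```

```text
12.5 [-0.181  0.141  2.078  0.59   0.132  0.83 ] [588.  -50.2 152.5] [ 3.052 -0.811  0.044] [-0.19 -0.73  0.58]
tool delta [ 1.8 -0.  -1.7]
[[0.688, -0.022, 0.725], [0.03, -0.998, -0.058], [0.725, 0.062, -0.686]]
[668.19271857 -75.65151836 151.07140643] [719.79283072 -94.27297586 126.05057236]
```

View pics/scene3.png

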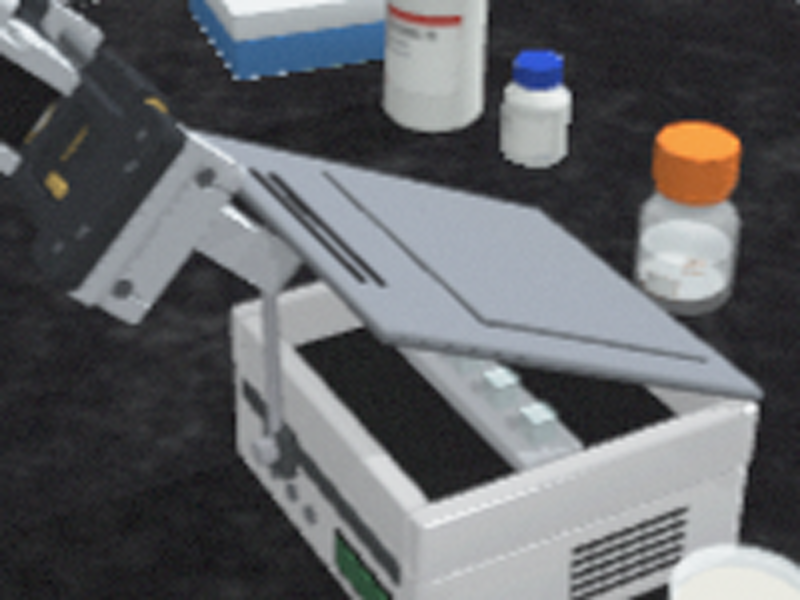

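The stay is pushed to about dead centre (foot at (272,440), finger end at (270,285)) and the cover is still up. I keep pushing.

{"api": "arm_command", "payload": {"plan": [[-1,0.0001,-0.0025,-0.0002,0],[-1,0.0001,-0.0025,-0.0002,0],[-1,0.0001,-0.0025,-0.0002,0],[-1,0.0001,-0.0025,-0.0002,0],[-1,0.0001,-0.0025,-0.0002,0],[-1,0,0,0,0],[-1,0,0,0,0]]}}

```text
clock: 13.42
eef_pos: [588.0, -37.8, 152.9]
eef_rot: [3.052, -0.811, 0.044]
wrist_force: [0.4, -0.1, -0.7]
finger_gap: 0.1
finger_force: 0.0
```

```bash
python3 st.py "[588,-70,155]"; python3 - <<'E'
from h import *
c=cam("scene"); np.savez("scene4.npz",img=c["img"],P=cloud(c),z=c["z_map"])
cv2.imwrite("pics/scene4.png",cv2.resize(c["img"][150:300,160:360],None,fx=4,fy=4,interpolation=cv2.INTER_CUBIC))
P=cloud(c); print(P[215,280],P[225,310])
E
```

```text
13.425 [-0.15   0.139  2.081  0.437  0.12   1.004] [588.  -37.8 152.9] [ 3.052 -0.811  0.044] [ 0.42 -0.06 -0.75]
tool delta [ 0.6 32.3  0.4]
[[0.688, -0.022, 0.725], [0.03, -0.998, -0.058], [0.725, 0.062, -0.686]]
[669.88274374 -73.01725827 149.14885076] [721.50547822 -92.01814074 124.24328175]
```

View pics/scene4.png

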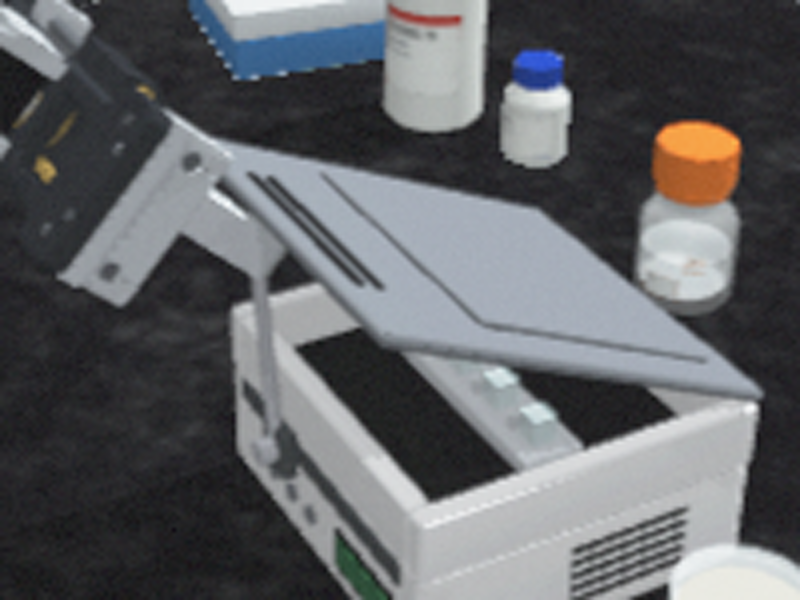

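The stay leans left now and the cover has dropped by about 2 mm. I keep pushing.

{"api": "arm_command", "payload": {"plan": [[-1,0.0001,-0.003,-0.0002,0],[-1,0.0001,-0.003,-0.0002,0],[-1,0.0001,-0.003,-0.0002,0],[-1,0.0001,-0.003,-0.0002,0],[-1,0.0001,-0.003,-0.0002,0],[-1,0.0001,-0.003,-0.0002,0],[-1,0,0,0,0],[-1,0,0,0,0],[-1,0,0,0,0]]}}

```text
clock: 14.6
eef_pos: [587.8, -19.8, 152.9]
eef_rot: [3.052, -0.811, 0.043]
wrist_force: [0.1, 1.5, -1.9]
finger_gap: 0.3
finger_force: 0.6
```

```bash
python3 st.py "[588,-75,153]"; python3 - <<'E'
from h import *
c=cam("scene"); np.savez("scene5.npz",img=c["img"],P=cloud(c),z=c["z_map"])
cv2.imwrite("pics/scene5.png",cv2.resize(c["img"][150:300,160:360],None,fx=4,fy=4,interpolation=cv2.INTER_CUBIC))
P=cloud(c); print(P[215,280],P[225,310])
E
```

```text
14.6 [-0.104  0.137  2.082  0.159  0.109  1.312] [587.8 -19.8 152.9] [ 3.052 -0.811  0.043] [ 0.11  1.51 -1.93]
tool delta [-1.5 55.1  3.3]
[[0.688, -0.022, 0.725], [0.03, -0.998, -0.058], [0.725, 0.062, -0.686]]
[671.68524384 -70.20768233 147.09834474] [722.84184129 -90.25871366 122.83306953]
```

View pics/scene5.png

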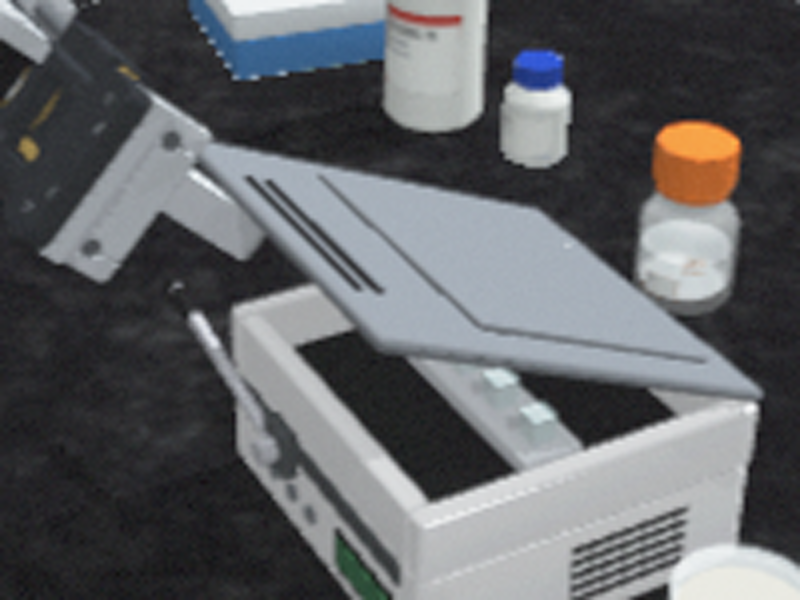

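The stay is falling clear, with its tip near (178,290), and the cover rests on the fingers (Fz about -1.9 N). I slide right to clear the lying stay before lowering.

{"api": "arm_command", "payload": {"plan": [[-1,-0.0001,0.004,0.0002,0],[-1,-0.0001,0.004,0.0002,0],[-1,-0.0001,0.004,0.0003,0],[-1,-0.0001,0.004,0.0002,0],[-1,-0.0001,0.004,0.0002,0],[-1,-0.0001,0.004,0.0003,0],[-1,-0.0001,0.004,0.0002,0],[-1,-0.0001,0.004,0.0002,0],[-1,-0.0001,0.004,0.0003,0],[-1,-0.0001,0.004,0.0002,0],[-1,-0.0001,0.004,0.0002,0],[-1,-0.0001,0.004,0.0003,0],[-1,-0.0001,0.004,0.0002,0],[-1,-0.0001,0.004,0.0002,0],[-1,-0.0001,0.004,0.0002,0],[-1,0,0,0,0]]}}

```text
clock: 16.65
eef_pos: [588.0, -80.3, 153.3]
eef_rot: [3.051, -0.811, 0.043]
wrist_force: [-1.2, 0.2, 0.1]
finger_gap: 0.6
finger_force: 0.6
```

```bash
python3 - <<'E'
from kin import *
import itertools
st=manip.read_state(); t0=st['eef_pos']; R=Ro.from_euler('xyz',st['eef_rot']).as_matrix(); print(st['clock'],t0.round(1),st['eef_rot'].round(3),st['wrist_force'].round(2))
c=cam("scene"); P=cloud(c)
for u,v in((280,215),(310,225)):
    q=P[v,u]; print(q.round(1))
# lip rel: top-plane angle from 2 points relative to scene0
S=np.load("scene0.npz")["P"]
def ang(P):
    reg=P[205:228,275:315].reshape(-1,3); cc=reg.mean(0); n=np.linalg.svd(reg-cc,full_matrices=False)[2][2]; n*=np.sign(n[2]); return np.arctan2(n[0],n[2])
a0,a=ang(S),ang(P); print("angles",a0,a)
th0=.45-(a0-a); hx=762
def lip(t): return np.array([hx-210*np.cos(t),93+210*np.sin(t)])
q=[*st['joints'][:5]]
def ik(t,q0):
    f=lambda q:np.concatenate([fk(q,p)[0]-t,300*(fk(q,p)[1]-R[:,2])])
    return least_squares(f,q0,bounds=([-3.03,-.79,.23,-1.04,0],[3.03,2.21,2.52,4.18,3.07]))
for th in np.linspace(th0,-.03,10):
    d=lip(th)-lip(th0); w=np.array([d[0],0,d[1]]); r=ik(t0+w,q); q=r.x
    print(round(th,3),w.round(1),(R.T@w).round(1),q.round(2))
E
```

```text
16.65 [588.  -80.3 153.3] [ 3.051 -0.811  0.043] [-1.17  0.24  0.07]
[671.2 -71.  147.7]
[722.9 -90.2 122.8]
angles 0.5039132586712861 0.4828990757541869
0.429 [0. 0. 0.] [0. 0. 0.] [-0.26  0.15  2.07  0.82  0.17]
0.378 [-4.2  0.  -9.8] [-10.   -0.5   3.7] [-0.26  0.16  2.09  0.96  0.16]
0.327 [ -7.9   0.  -19.9] [-19.9  -1.1   7.9] [-0.26  0.17  2.1   1.13  0.14]
0.276 [-11.1   0.  -30.1] [-29.5  -1.6  12.6] [-0.26  0.19  2.12  1.32  0.14]
0.225 [-13.7   0.  -40.5] [-38.8  -2.2  17.8] [-0.26  0.2   2.13  1.54  0.13]
0.174 [-15.9   0.  -51. ] [-47.9  -2.8  23.5] [-0.27  0.22  2.14  1.76  0.14]
0.123 [-17.4   0.  -61.6] [-56.7  -3.4  29.6] [-0.27  0.25  2.15  1.96  0.15]
0.072 [-18.5   0.  -72.2] [-65.1  -4.1  36.1] [-0.27  0.27  2.15  2.13  0.16]
0.021 [-19.    0.  -82.9] [-73.2  -4.7  43.1] [-0.27  0.29  2.16  2.27  0.18]
-0.03 [-18.9   0.  -93.6] [-80.9  -5.4  50.5] [-0.27  0.32  2.16  2.38  0.2 ]
```

{"api": "arm_command", "payload": {"plan": [[-1,-0.0025,-0.0001,0.0007,0],[-1,-0.0025,-0.0001,0.0007,0],[-1,-0.0025,-0.0001,0.0007,0],[-1,-0.0025,-0.0001,0.0007,0],[-1,-0.0025,-0.0001,0.0008,0],[-1,-0.0025,-0.0001,0.0008,0],[-1,-0.0025,-0.0002,0.0008,0],[-1,-0.0024,-0.0001,0.0008,0],[-1,-0.0024,-0.0001,0.0009,0],[-1,-0.0024,-0.0001,0.0009,0],[-1,-0.0024,-0.0002,0.0009,0],[-1,-0.0024,-0.0001,0.001,0],[-1,-0.0023,-0.0001,0.001,0],[-1,-0.0023,-0.0002,0.001,0],[-1,-0.0023,-0.0001,0.0011,0],[-1,-0.0023,-0.0001,0.0011,0],[-1,-0.0023,-0.0002,0.0012,0],[-1,-0.0023,-0.0001,0.0012,0],[-1,-0.0023,-0.0001,0.0012,0]]}}

```text
clock: 19.08
eef_pos: [569.3, -80.0, 107.9]
eef_rot: [3.051, -0.811, 0.043]
wrist_force: [-1.1, 0.9, -0.8]
finger_gap: 0.2
finger_force: 0.4
```

```bash
cat > ang.py <<'E'
from h import *
st=manip.read_state(); R=Ro.from_euler('xyz',st['eef_rot']).as_matrix(); print(st['clock'],st['eef_pos'].round(1),st['eef_rot'].round(3),st['wrist_force'].round(2),st['joints'].round(2))
c=cam("scene"); P=cloud(c); S=np.load("scene0.npz")["P"]
def ht(P,x,y): # cover top height near x,y
    m=(np.hypot(P[...,0]-x,P[...,1]-y)<6)&(P[...,2]>60)&(P[...,2]<230); return np.median(P[m][:,2])
for Q in (S,P): print([ht(Q,x,-100).round(1) for x in(620,660,700,740)])
h=[ht(P,x,-100) for x in(620,660,700,740)]; print("angle",-np.arctan(np.polyfit([620,660,700,740],h,1)[0]))
# finger top at the lip
T=st['eef_pos']+8*R[:,0]; th=0
for lx in (572,562,552): L=(T[0]-lx)/R[0,2]; print(lx,"finger top z",(T-L*R[:,2])[2].round(1),"L",L.round(1))
cv2.imwrite("pics/now.png",cv2.resize(c["img"][150:350,150:370],None,fx=3,fy=3,interpolation=cv2.INTER_CUBIC))
E
python3 ang.py
```

```text
19.075 [569.3 -80.  107.9] [ 3.051 -0.811  0.043] [-1.12  0.91 -0.81] [-0.27  0.21  2.14  1.66  0.14 -0.31]
[np.float64(168.7), np.float64(72.8), np.float64(102.1), np.float64(69.3)]
[np.float64(129.8), np.float64(74.9), np.float64(116.4), np.float64(108.3)]
angle 0.05737696871034647
572 finger top z 116.3 L 3.8
562 finger top z 125.7 L 17.6
552 finger top z 135.2 L 31.4
```

{"api": "arm_command", "payload": {"plan": [[-1,-0.0022,-0.0001,0.0013,0],[-1,-0.0022,-0.0002,0.0013,0],[-1,-0.0022,-0.0001,0.0013,0],[-1,-0.0022,-0.0002,0.0013,0],[-1,-0.0021,-0.0001,0.0014,0],[-1,-0.0021,-0.0002,0.0014,0],[-1,-0.0021,-0.0002,0.0014,0],[-1,-0.0021,-0.0001,0.0014,0],[-1,-0.002,-0.0002,0.0015,0],[-1,-0.002,-0.0001,0.0015,0],[-1,-0.002,-0.0002,0.0015,0],[-1,-0.002,-0.0001,0.0015,0],[-1,-0.0019,-0.0002,0.0016,0],[-1,-0.0019,-0.0002,0.0016,0],[-1,-0.0019,-0.0001,0.0016,0],[-1,-0.0019,-0.0002,0.0016,0]]}}

```text
clock: 21.12
eef_pos: [563.8, -79.8, 68.2]
eef_rot: [3.052, -0.811, 0.044]
wrist_force: [0.3, 0.5, 0.8]
finger_gap: 0.6
finger_force: 0.0
```

```bash
python3 ang.py
```

```text
21.125 [563.8 -79.8  68.2] [ 3.052 -0.811  0.044] [0.31 0.48 0.78] [-0.27  0.29  2.17  2.31  0.19 -0.96]
[np.float64(168.7), np.float64(72.8), np.float64(102.1), np.float64(69.3)]
[np.float64(104.1), np.float64(104.0), np.float64(104.1), np.float64(103.9)]
angle 0.0014940280023423723
572 finger top z 71.4 L -3.7
562 finger top z 80.9 L 10.1
552 finger top z 90.3 L 23.9
```

View pics/now.png

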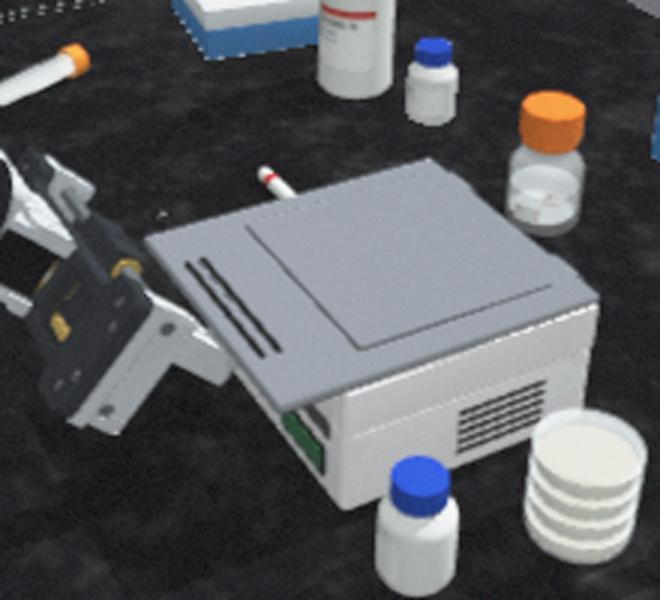

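The cover is level and shut, with plane angle about 0.001 rad. The fingers sit just under the lip at (215,360), and the bottle, dishes and marker look undisturbed. I now withdraw along the finger axis.

{"api": "arm_command", "payload": {"plan": [[-1,-0.002,0,0,0],[-1,-0.001,0,-0.003,0],[-1,0,0,-0.006,0],[-1,0,0,-0.008,0],[-1,0,0,-0.01,0],[-1,0,0,-0.01,0],[-1,0,0,-0.01,0],[-1,0,0,-0.01,0],[-1,0,0,-0.01,0],[-1,0,0,-0.01,0],[-1,0,0,-0.01,0],[-1,0,0,0,0],[-1,0,0,0,0],[-1,0,0,0,0]]}}

```text
clock: 22.92
eef_pos: [498.6, -74.8, 125.4]
eef_rot: [3.052, -0.811, 0.043]
wrist_force: [-0.6, 0.4, -0.3]
finger_gap: 0.2
finger_force: 0.0
```

```bash
python3 ang.py; python3 - <<'E'
from h import *
# verify: stay lying out to the left, from the side camera
c=cam("side"); P=cloud(c); m=(c["z_map"]>0)&(P[...,0]>572)&(P[...,0]<598)&(P[...,1]>32)&(P[...,1]<90)&(P[...,2]>25)&(P[...,2]<200)
print(m.sum(),P[m].min(0) if m.any() else 0,P[m].max(0) if m.any() else 0)
E
```

```text
22.925 [498.6 -74.8 125.4] [ 3.052 -0.811  0.043] [-0.61  0.44 -0.34] [-0.31  0.01  2.31  1.44  0.17 -0.11]
[np.float64(168.7), np.float64(72.8), np.float64(102.1), np.float64(69.3)]
[np.float64(104.1), np.float64(103.8), np.float64(104.4), np.float64(103.6)]
angle 0.0025739694119377553
572 finger top z 67.0 L -93.6
562 finger top z 76.5 L -79.8
552 finger top z 85.9 L -66.0
44 [580.09762392  33.53274842  71.15338222] [589.8106486   83.27853288  83.76082313]
```

View pics/now.png

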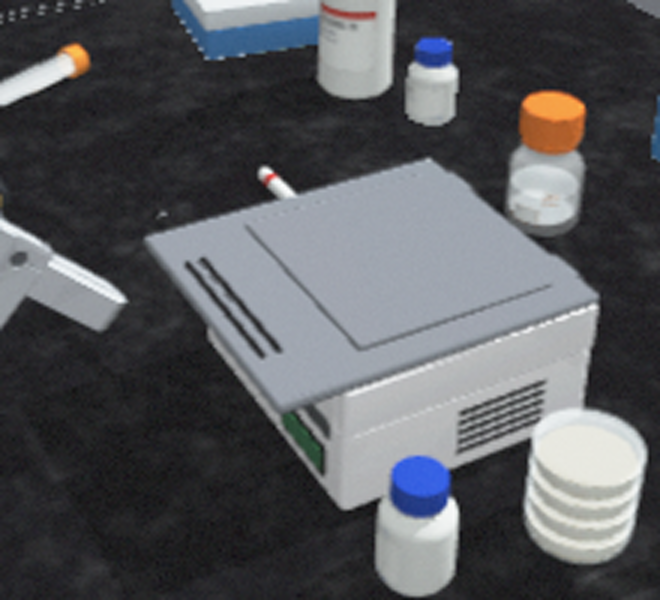

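The cover is shut and the gripper is clear. The stay lies out to the left, ending near y = 80, z = 71–84.

```bash
python3 -c "
from cell import ticket
print(ticket.sign_off())"
```

```text
the job is handed in; nothing more can be done
None
```

I knocked the stay over to the left, lowered the cover shut on the fingers, withdrew them clear and handed the job in at about 23 s; no verdict came back, but the last camera check showed the cover shut, the stay folded and the bottle, dishes and marker undisturbed.

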